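Stand the spindle bracket on the rewinder's bed step and feel that it does not rock

ROBOT

A 6-joint arm with a two-finger parallel gripper is mounted at the origin on the work surface. World frame = base frame: x ahead of the robot, y to its left, z up, the work surface at z = 0. Lengths are in m, angles in degrees, forces in N, time in s.
With the tool pointing down it reaches from about 0.3 to 0.85 m from the base axis. Payload 5.4 kg.
Tool frame: the origin (TCP) lies between the finger pads; the fingertips stand 14 mm ahead of it and the grasp point (between the pads) lies 5 mm behind it (env.tip_reach is the distance from the TCP to the fingertips, in m); z points along the fingers, y is the line along which they close (so a half turn about z gives the same grasp; the last joint's range is limited). The gripper opens to 85 mm and grips with 20 to 120 N. Pads are 22 mm wide; open, the fingers measure 114 mm over their backs; the gripper's body (76 mm by 85 mm) begins 54 mm behind the grasp point. The pads swing forward as they close: fully open they stand 13 mm farther back than shut.
Start: joints at [-77.699, 9.076, 91.501, -0, 79.423, -12.038], TCP at [0.237, -0.524, 0.245] pointing down, gripper open.
Joint ranges: [-166.64, 166.64], [-54.1, 131.32], [10.49, 154.53], [-73.88, 253.88], [9.74, 151.15], [-171.62, 171.62]. Speed limits (degrees/s): [147.25, 147.25, 180, 180, 180, 180].

INTERFACE

Orientations are given as a 3x3 rotation matrix whose columns are the frame's x, y, z axes.
In Python, from plant import env gives the robot as it stands.
- The arm moves only by the tool drive_tool, never from a script. Its argument "commands" is a list of rows, each an object with "turn": the turn, a rotation vector about the world's x, y, z as a fraction of full scale, a list of three; "slide": the shift along the world's x, y, z as a fraction of full scale, a list of three; "grip": the finger opening in mm, from 0 to 85.4. In form: [{"turn": [rx, ry, rz], "slide": [x, y, z], "grip": grip}, ...]. A call has 1 to 5 rows; each row is the pose to reach, as a shift and turn from the pose commanded when the call began; what a row does not reach only later rows make up. Full scale, the value 1, is 0.2 m for a shift and 45 degrees for a turn. A row lasts 1/12 s, in which the tool goes at most 41.7 mm and 7.16 degrees, less where a joint would pass 70% of its speed; a pose out of reach is approached as far as the arm can. A call with a number of a shift or a turn outside -1 to 1 is refused whole. A call with a gripper value outside its range is refused whole. The fingers move at their own pace and stop on an object; "squeeze" is the grip in N (left out, the last holds). Time passes only in rows, so rows that repeat a pose let the fingers close. It gives the time, the measured TCP pose, the force, the opening and the grip force at its end, in the units of the state.
- env.sense(): the state, without advancing time (a new reading comes with each control period).
- env.get_image(name): name is "scene" or "top" or "wrist"; returns the picture (480x640x3 uint8, red, green, blue); there is no depth.
- env.camera_model(name): a dict with "camera_matrix" (3x3 intrinsics, pixels), "cam_to_world" (4x4, takes a point from camera to world coordinates); the wrist camera has in their place "tool_from_camera" (4x4, takes a point from camera to tool coordinates, whose origin is the TCP and whose axes are the flange's). Camera axes: x right, y up, looking along -z (the intrinsics and any distortion apply to the point x, -y, -z); pixel columns grow to the right and rows downward; lengths in m; the calibration is good to about 2 mm. The wrist camera is an equidistant fisheye: a pixel r from the principal point sees the ray r / f radians off the axis. A picture is of the moment at which its call begins: read the wrist's pose just before it. camera_model takes no time and is no camera call.
- env.job_done(): hands the job in; it is judged then, once.
The state is a dict: "time": time; "qpos": joint angles; "joint_vel": joint speeds; "joint_torque": joint torques, N m; "eef_pos": TCP position; "ee_rot": TCP orientation; "ft_force": force on the tool from outside, world axes, zero at the start; "torque": the same for the moment, N m; "width": finger opening in m; "gripper_force": force on a finger pad.
Only numpy, scipy, OpenCV 4.12 (cv2) and the standard library are available. Lean on these libraries where they do the work, as an engineer would, in place of code of your own. Each camera call takes 0.05 s, during which the arm holds its last target. There are 200 camera calls.

TASK

Tip the cast bracket that lies on its back on the grey bed plate up onto its feet, so that its flange lies flat on the plate, its two feet stand on the bench just past the plate's edge on the robot's left, and the feet are drawn back square and flush against that edge. Let go, then check that it does not rock: press down on the toe end of its flange, first on the corner nearer the robot, then on the other. Leave it standing home and do not disturb the other things.

Things in the scene. Friction and masses are not known exactly. Their poses are not given: they have to be found in the camera images.
- bracket: Bare cast aluminium angle bracket, 0.4 to 0.6 kg, 70 mm wide (y -35 to 35). Origin: middle of the heel edge (outer corner of the L, underside). Axes when standing: x heel to toe, z up. Flange x 0 to 100, z 0 to 8; upright plate x 0 to 14, z 8 to 100. Two feet under the toe: x 84 to 100, z -16 to 0, y 15 to 35 and -35 to -15. A 10 mm wide rib at y 0 slopes from upright (z 54) to flange (x 60).
- bracket_hub (a point): Centre of the rear end of the bracket's round hub, 26 mm diameter, bracket frame x -16, y 0, z 78; the hub runs on to x 26. The bracket starts on its back on the bed, resting on heel edge and hub: flange standing up, its x axis 76 degrees above level and leaning toward the bed's left edge within 17 degrees of yaw; the upright's end, raised 24 mm, points away from it, 97 mm from the heel.
- bracket_toe (a point): Middle of the flange's top at the toe, bracket frame x 85, y 0, z 8; its corners lie at y +-35, +y being the side nearer the robot. A push of 2 to 3 N here tips the lying bracket about its heel; it balances with its z axis about 36 degrees from vertical and then falls onto its feet by itself.
- bracket_step (a point): Inner top corner of the feet, where they begin below the flange: bracket frame x 84, y 0, z 0; it belongs on the bed's edge. The feet are as deep as the bed is thick: standing home, the heel is 84 mm behind the edge and the bracket level; with feet on the plate it stands crooked, toe up. Axes as the bracket's.
- bed: Fixed grey painted steel plate lying on the bench, 300 (its x) by 280 (its y) by 16 mm thick. Origin: centre of its underside, on the bench. Its x axis points to the robot's left (to within 15 degrees), to the edge that the bracket must stand over.
- bed_edge (a point): Middle of the bed's upper left-hand edge (bed frame x 150, y 0, z 16 mm), over which the bracket's feet belong. Axes as the bed's: x points out over the bench, y along the edge, towards the robot.
- core: Bystander: black plastic film core, 50 mm diameter, 34 mm high, on the bench just past the left edge of the bed, towards the robot. Origin under its centre.
- spanner: Bystander: steel spanner, 150 mm long, lying along the bed's side away from the robot. Origin under its middle.
- can: Bystander: flat film can, 180 mm diameter, 32 mm high, on the bench at the left. Origin under its centre.
- jar: Bystander: jar, 64 mm diameter, 85 mm high, on the bench at the left. Origin under its centre.
- tape: Bystander: tape roll lying flat, 90 mm diameter, 22 mm high, on the bench at the right. Origin under its centre.
- driver: Bystander: screwdriver, 200 mm long, on the bench at the right. Origin under its middle.
There are look-alikes about, which are no part of the job. What is shaped like the bracket but black or green is not meant.

How it is judged (in metres and radians):
On the way, in this order (a step that is already met when the one before it is completed fails the run):
1. the bracket stands let go in its one flat pose: upright, flange on the plate, feet square and flush against the edge (angle between bracket's own z axis and vertical below 0.035 rad and x of bracket_step in the frame of bed_edge between -0.002 and 0.004 m and y of bracket_step in the frame of bed_edge between -0.105 and 0.105 m and z of bracket_step in the frame of bed_edge between -0.003 and 0.003 m and angle between the x axis of bracket and the x axis of bed, either way round below 0.07 rad and linear speed of bracket below 0.02 m/s and angular speed of bracket below 0.2 rad/s and contact force between the fingers and bracket below 0.3 N), for 0.1 s.
2. the toe corner nearer the robot is pressed from above with more than 2 N and the bracket stays seated (angle between bracket's own z axis and vertical below 0.035 rad and x of bracket_step in the frame of bed_edge between -0.002 and 0.004 m and y of bracket_step in the frame of bed_edge between -0.105 and 0.105 m and z of bracket_step in the frame of bed_edge between -0.003 and 0.003 m and angle between the x axis of bracket and the x axis of bed, either way round below 0.07 rad and contact force between the fingers and bracket above 2 N and x of the grasp point in the frame of bracket between 0.05 and 0.102 m and y of the grasp point in the frame of bracket between 0.008 and 0.05 m and z of the grasp point in the frame of bracket above 0.012 m), for 0.1 s.
3. the other toe corner is pressed from above with more than 2 N and the bracket stays seated (angle between bracket's own z axis and vertical below 0.035 rad and x of bracket_step in the frame of bed_edge between -0.002 and 0.004 m and y of bracket_step in the frame of bed_edge between -0.105 and 0.105 m and z of bracket_step in the frame of bed_edge between -0.003 and 0.003 m and angle between the x axis of bracket and the x axis of bed, either way round below 0.07 rad and contact force between the fingers and bracket above 2 N and x of the grasp point in the frame of bracket between 0.05 and 0.102 m and y of the grasp point in the frame of bracket between -0.05 and -0.008 m and z of the grasp point in the frame of bracket above 0.012 m), for 0.1 s.
At the end, for the whole second after the job is handed in: The bracket stands at rest, its z axis within 2 degrees of vertical, its flange on the plate within 3 mm, the inner faces of its feet within 4 mm of the plate's edge (measured in the middle) and within 4 degrees of square to it, between the ends of that edge (angle between bracket's own z axis and vertical below 0.035 rad and x of bracket_step in the frame of bed_edge between -0.002 and 0.004 m and y of bracket_step in the frame of bed_edge between -0.105 and 0.105 m and z of bracket_step in the frame of bed_edge between -0.003 and 0.003 m and angle between the x axis of bracket and the x axis of bed, either way round below 0.07 rad and linear speed of bracket below 0.02 m/s and angular speed of bracket below 0.2 rad/s); the robot touches nothing.
It fails at once if a bystander is moved by more than 30 mm (distance of any of core, spanner, can, jar, tape, driver from where it was at the start of the episode above 0.03 m).
It also fails if it takes over 70 s, if anything falls off the work surface, if the arm or the gripper's body presses on something with over 40 N, if the wrist force passes 120 N, or if a joint passes its speed limit or range.

## Working session

There is one attempt and no reset: what is moved stays moved. The work goes in short steps, Python scripts to look and compute and a tool call to move; the robot and the scene stay as the last step left them, time stands still between calls to the robot, and variables do not carry over. Pictures are saved under pics/ and viewed, at most 10 in all, crops included, and the job is handed in when it is done.

Besides the shell and the picture viewer there is one more tool, called after ">>>" by a JSON object that holds its "api" and its "payload", one argument or row to a line. drive_tool: Moves the arm, as the interface text tells. Its arguments: {"type":"object","properties":{"commands":{"type":"array"},"squeeze":{"type":"number"}},"required":["commands"]}

```bash
mkdir -p pics; ls; python3 - <<'E'
from plant import env
import cv2,numpy as np
np.set_printoptions(precision=4,suppress=True)
for n in("scene","top"):
    cv2.imwrite(f"pics/{n}0.png",env.get_image(n)[:,:,::-1]); m=env.camera_model(n); print(n,m)
s=env.sense();print(s["time"],s["eef_pos"],s["ee_rot"],s["ft_force"]); print(env.camera_model("wrist"))
E
```

```text
pics
scene {'camera_matrix': array([[613.5605,   0.    , 320.9578],
       [  0.    , 613.5605, 230.9691],
       [  0.    ,   0.    ,   1.    ]]), 'cam_to_world': array([[-0.1325, -0.8161,  0.5626,  1.5436],
       [ 0.9912, -0.1095,  0.0745,  0.1228],
       [ 0.0008,  0.5675,  0.8234,  1.5104],
       [ 0.    ,  0.    ,  0.    ,  1.    ]])}
top {'camera_matrix': array([[586.7279,   0.    , 317.2115],
       [  0.    , 586.7279, 243.0067],
       [  0.    ,   0.    ,   1.    ]]), 'cam_to_world': array([[ 0.0138,  0.9977, -0.0659,  0.4624],
       [-0.9999,  0.0139,  0.0009,  0.0106],
       [ 0.0018,  0.0659,  0.9978,  1.4051],
       [ 0.    ,  0.    ,  0.    ,  1.    ]])}
0.1 [ 0.2368 -0.5234  0.2444] [[ 0.9111  0.4121 -0.0004]
 [ 0.4121 -0.9111  0.0017]
 [ 0.0003 -0.0017 -1.    ]] [ 0.7183 -0.414   0.1751]
{'camera_matrix': array([[371.6483,   0.    , 323.3296],
       [  0.    , 371.6483, 241.6598],
       [  0.    ,   0.    ,   1.    ]]), 'tool_from_camera': array([[-0.0001,  0.9613,  0.2756,  0.0693],
       [ 1.    ,  0.0003, -0.0008,  0.0019],
       [-0.0008,  0.2756, -0.9613, -0.1276],
       [ 0.    ,  0.    ,  0.    ,  1.    ]])}
```

View pics/scene0.png

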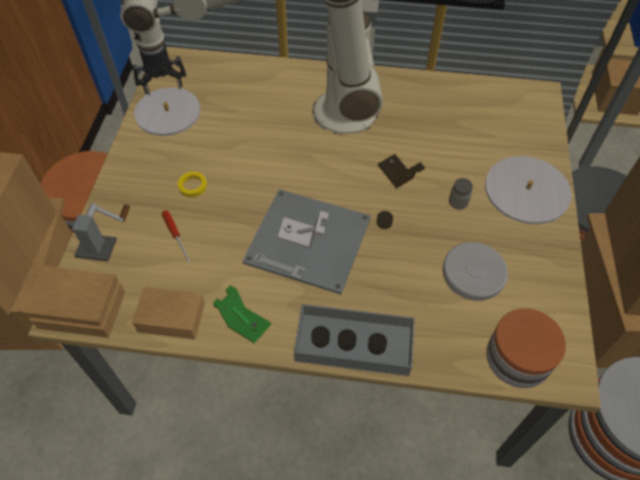

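View pics/top0.png

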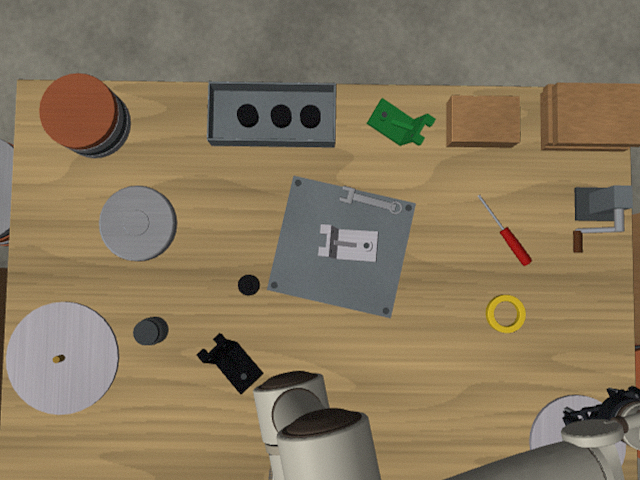

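Scene view: the silver bracket on the bed is at (300,230). In the top view it is at (345,243), with its feet to the left at (325,243) and the core at (249,285). The spanner is at (370,200). The look-alikes in the top view are green at (400,122) and black at (232,362), so I choose the bare one on the bed. Next is one close crop to check.

```bash
python3 - <<'E'
import cv2,numpy as np
a=cv2.imread("pics/top0.png")[165:325,225:425]; b=cv2.imread("pics/scene0.png")[185:295,240:375]
a=cv2.resize(a,None,fx=4,fy=4,interpolation=cv2.INTER_CUBIC)[:600]
cv2.imwrite("pics/crop1.png",a)
E
```

```text
(no output)
```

View pics/crop1.png

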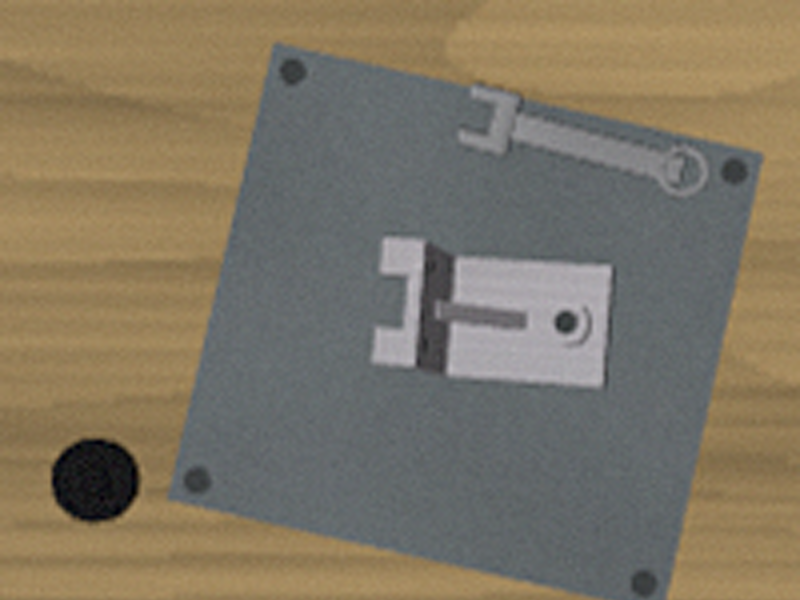

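The crop confirms the bare aluminium bracket: toe and feet at crop (380,300), upright end at (608,326). The bed's left edge runs from (275,44) to (170,498). I'll fit the bed and bracket poses from these corners.

```bash
cat > h.py <<'E'
from plant import env
import cv2,numpy as np
from scipy.optimize import least_squares
from scipy.spatial.transform import Rotation as R
np.set_printoptions(precision=4,suppress=True)
def proj(n,P):
    m=env.camera_model(n);T=np.linalg.inv(m["cam_to_world"]);c=np.atleast_2d(P)@T[:3,:3].T+T[:3,3]
    c=c*[1,-1,-1];u=c@m["camera_matrix"].T;return u[:,:2]/u[:,2:]
def ray(n,uv,z):
    m=env.camera_model(n);d=np.linalg.inv(m["camera_matrix"])@[*uv,1]*[1,-1,-1];T=m["cam_to_world"];d=T[:3,:3]@d;o=T[:3,3]
    return o+d*(z-o[2])/d[2]
def st(): 
    s=env.sense();print("t",s["time"],"p",s["eef_pos"],"F",s["ft_force"],"w",s["width"]);return s
E
python3 - <<'E'
from h import *
c=lambda u,v:np.array([u/4+225-.375,v/4+165-.375])
cor=[ray("top",c(*q),.016) for q in((275,44),(170,498),(763,154),(665,602))]
print(np.array(cor))
def pb(p):
    Rz=R.from_euler('z',p[2]).as_matrix();q=np.array([[150,-140],[150,140],[-150,-140],[-150,140]])/1000
    # x axis left, y towards robot
    return np.c_[p[0]+q@Rz[0,:2],p[1]+q@Rz[1,:2],np.full(4,.016)]
uv=np.array([c(*q) for q in((275,44),(170,498),(763,154),(665,602))])
f=least_squares(lambda p:(proj("top",pb(p))-uv).ravel(),[.46,-.05,1.6]);print("bed",f.x[:2],np.degrees(f.x[2]),f.fun)
bed=f.x
P=np.array([[100,35,-16],[100,-35,-16],[100,-35,8],[100,35,8],[14,-35,100],[14,35,100]])/1e3
uv=np.array([c(*q) for q in((372,362),(384,238),(427,240),(417,367),(612,266),(603,386))])
def pose(p): return R.from_euler('z',p[2])*R.from_euler('y',-np.radians(76)),np.array([p[0],p[1],.016])
def pr(p): r,t=pose(p);return (proj("top",r.apply(P)+t)-uv).ravel()
f=least_squares(pr,[.46,-.05,1.6]);print("br",f.x,np.degrees(f.x[2]),f.fun)
r,t=pose(f.x);print("toe top",r.apply([.085,0,.008])+t,"toe end",r.apply([.1,0,.008])+t,"corners",r.apply([[.1,35e-3,.008],[.1,-35e-3,.008]])+t,"hub",r.apply([-.016,0,.078])+t)
Rb=R.from_euler('z',bed[2]).as_matrix()[:2,:2];print("heel in bed_edge",Rb.T@(t[:2]-bed[:2])-[.15,0])
print("bed x,y axes",Rb.T,"edge mid",bed[:2]+Rb@[.15,0])
print("core",ray("top",c(95,480),.034),"core in bed",Rb.T@(ray("top",c(95,480),.034)[:2]-bed[:2])-[.15,0])
E
```

```text
[[ 0.7148  0.0686  0.016 ]
 [ 0.4435  0.126   0.016 ]
 [ 0.6527 -0.2233  0.016 ]
 [ 0.3865 -0.1664  0.016 ]]
bed [ 0.5495 -0.0488] 78.25585694072684 [-0.4119 -0.9329 -0.2318  0.2329  0.3362 -1.3522  0.3059  1.9812]
br [ 0.5528 -0.0346  1.5015] 86.02815648056024 [ 0.3183  0.2699 -0.0635 -0.1513 -0.2849 -0.0357 -0.3774 -0.2192  0.2471
 -0.0163  0.1804  0.156 ]
toe top [ 0.5537 -0.0218  0.1004] toe end [ 0.5539 -0.0182  0.115 ] corners [[ 0.519  -0.0158  0.115 ]
 [ 0.5888 -0.0206  0.115 ]] hub [ 0.5473 -0.114   0.0193]
heel in bed_edge [-0.1354 -0.0004]
bed x,y axes [[ 0.2035  0.9791]
 [-0.9791  0.2035]] edge mid [0.58   0.0981]
core [0.4536 0.1684 0.034 ] core in bed [0.0431 0.1381]
```

>>> {"api": "drive_tool", "payload": {
  "commands": [
    {"turn": [0,0,0.457],"slide": [0.528,0.77,0],"grip": 0},
    {"turn": [0,0,0.457],"slide": [0.528,0.77,0],"grip": 0},
    {"turn": [0,0,0.457],"slide": [0.528,0.77,0],"grip": 0},
    {"turn": [0,0,0.457],"slide": [0.528,0.77,0],"grip": 0},
    {"turn": [0,0,0.457],"slide": [0.528,0.77,0],"grip": 0}
  ],
  "squeeze": 40
}}

```text
time: 0.52
eef_pos: [0.3442, -0.366, 0.2447]
ee_rot: [[0.706, 0.708, 0.0], [0.708, -0.706, 0.002], [0.002, -0.001, -1.0]]
ft_force: [-0.2, 0.1, 0.1]
width: 0.0256
gripper_force: 0.0
```

>>> {"api": "drive_tool", "payload": {
  "commands": [
    {"turn": [0,0,0.457],"slide": [0.528,0.77,0],"grip": 0},
    {"turn": [0,0,0.457],"slide": [0.528,0.77,0],"grip": 0},
    {"turn": [0,0,0.457],"slide": [0.528,0.77,0],"grip": 0},
    {"turn": [0,0,0.457],"slide": [0.528,0.77,0],"grip": 0},
    {"turn": [0,0,0.457],"slide": [0.528,0.77,0],"grip": 0}
  ]
}}

```text
time: 0.93
eef_pos: [0.4496, -0.212, 0.2449]
ee_rot: [[0.412, 0.911, 0.0], [0.911, -0.412, 0.002], [0.002, -0.0, -1.0]]
ft_force: [0.5, -0.3, -0.4]
width: 0.0002
gripper_force: 0.0
```

>>> {"api": "drive_tool", "payload": {
  "commands": [
    {"turn": [0,0,0.457],"slide": [0.528,0.77,0],"grip": 0},
    {"turn": [0,0,0.457],"slide": [0.528,0.77,0],"grip": 0},
    {"turn": [0,0,0.457],"slide": [0.528,0.77,0],"grip": 0},
    {"turn": [0,0,0.457],"slide": [0.528,0.77,0],"grip": 0},
    {"turn": [0,0,0.457],"slide": [0.528,0.77,0],"grip": 0}
  ]
}}

```text
time: 1.35
eef_pos: [0.5551, -0.0578, 0.2448]
ee_rot: [[0.066, 0.998, 0.0], [0.998, -0.066, 0.002], [0.002, -0.0, -1.0]]
ft_force: [-0.3, -0.3, 0.1]
width: 0.0
gripper_force: 0.0
```

>>> {"api": "drive_tool", "payload": {
  "commands": [
    {"turn": [0,0,0],"slide": [0,0,-0.73],"grip": 0},
    {"turn": [0,0,0],"slide": [0,0,-0.73],"grip": 0},
    {"turn": [0,0,0],"slide": [0,0,-0.73],"grip": 0},
    {"turn": [0,0,0],"slide": [0,0,-0.73],"grip": 0},
    {"turn": [0,0,0],"slide": [0,0,-0.73],"grip": 0}
  ]
}}

```text
time: 1.77
eef_pos: [0.5488, -0.0601, 0.0927]
ee_rot: [[0.069, 0.998, -0.012], [0.998, -0.069, 0.004], [0.003, -0.012, -1.0]]
ft_force: [-0.5, -0.9, -0.1]
width: -0.0003
gripper_force: 0.0
```

>>> {"api": "drive_tool", "payload": {
  "commands": [
    {"turn": [0,0,0],"slide": [0,0.03,0],"grip": 0},
    {"turn": [0,0,0],"slide": [0,0.06,0],"grip": 0},
    {"turn": [0,0,0],"slide": [0,0.09,0],"grip": 0},
    {"turn": [0,0,0],"slide": [0,0.12,0],"grip": 0},
    {"turn": [0,0,0],"slide": [0,0.15,0],"grip": 0}
  ]
}}

```text
time: 2.18
eef_pos: [0.555, -0.0316, 0.1011]
ee_rot: [[0.069, 0.998, 0.003], [0.998, -0.069, -0.001], [-0.001, 0.003, -1.0]]
ft_force: [0.7, -1.3, 0.2]
width: 0.0001
gripper_force: 0.8
```

>>> {"api": "drive_tool", "payload": {
  "commands": [
    {"turn": [0,0,0],"slide": [0,0.03,-0.003],"grip": 0},
    {"turn": [0,0,0],"slide": [0,0.06,-0.006],"grip": 0},
    {"turn": [0,0,0],"slide": [0,0.083,-0.01],"grip": 0},
    {"turn": [0,0,0],"slide": [0,0.11,-0.025],"grip": 0},
    {"turn": [0,0,0],"slide": [0,0.14,-0.043],"grip": 0}
  ]
}}

```text
time: 2.6
eef_pos: [0.5541, -0.0034, 0.0908]
ee_rot: [[0.069, 0.998, 0.001], [0.998, -0.069, 0.0], [0.0, 0.001, -1.0]]
ft_force: [1.0, -0.3, 0.7]
width: 0.0001
gripper_force: 0.4
```

```bash
python3 - <<'E'
from h import *
st();a=env.get_image("scene")[170:300,230:390,::-1];b=env.get_image("wrist")[:,:,::-1]
a=cv2.resize(a,(390,317),interpolation=cv2.INTER_CUBIC);b=cv2.resize(b,(400,300))
o=np.zeros((320,800,3),np.uint8);o[:317,:390]=a;o[:300,400:]=b;cv2.imwrite("pics/push.png",o)
E
```

```text
t 2.6 p [ 0.5541 -0.0034  0.0908] F [ 0.9898 -0.3039  0.7169] w 5.770996194959968e-05
```

View pics/push.png

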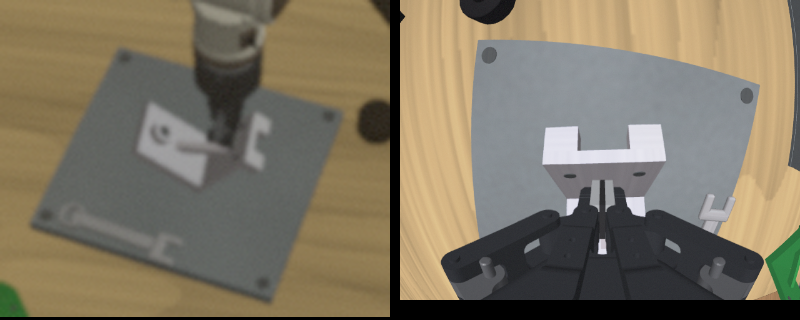

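The picture shows the closed fingers on the flange at right-panel pixel (603,190). The upright is off the bed in the left panel, so the bracket is tipping about its heel. I'll push on past balance.

>>> {"api": "drive_tool", "payload": {
  "commands": [
    {"turn": [0,0,0],"slide": [0,0.025,-0.02],"grip": 0},
    {"turn": [0,0,0],"slide": [0,0.05,-0.04],"grip": 0},
    {"turn": [0,0,0],"slide": [0,0.08,-0.065],"grip": 0},
    {"turn": [0,0,0],"slide": [0,0.1,-0.09],"grip": 0},
    {"turn": [0,0,0],"slide": [0,0.1,-0.09],"grip": 0}
  ]
}}

```text
time: 3.12
eef_pos: [0.5525, 0.0173, 0.071]
ee_rot: [[0.068, 0.998, -0.003], [0.998, -0.068, 0.001], [0.001, -0.003, -1.0]]
ft_force: [0.6, -0.5, 0.3]
width: 0.0
gripper_force: 0.0
```

```bash
python3 - <<'E'
from h import *
st();a=env.get_image("scene")[170:300,230:390,::-1];b=env.get_image("wrist")[:,:,::-1]
a=cv2.resize(a,(390,317),interpolation=cv2.INTER_CUBIC);b=cv2.resize(b,(400,300))
o=np.zeros((320,800,3),np.uint8);o[:317,:390]=a;o[:300,400:]=b;cv2.imwrite("pics/push2.png",o)
E
```

```text
t 3.1167 p [0.5525 0.0173 0.071 ] F [ 0.607  -0.5453  0.3386] w 4.6794030293902525e-05
```

View pics/push2.png

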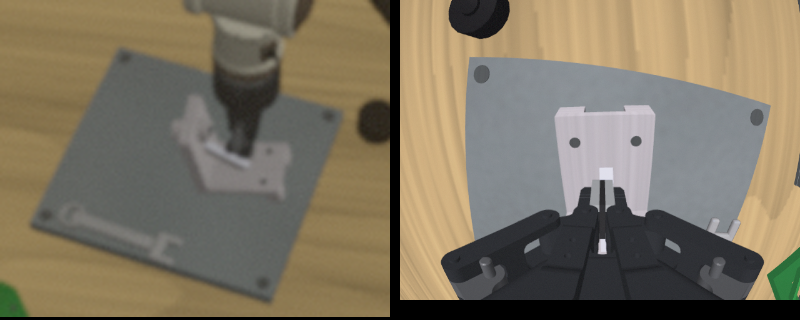

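The bracket now stands on its feet on the plate (right panel: toe at (605,110), upright under the gripper). I'll rise, open, move back over the upright and look.

>>> {"api": "drive_tool", "payload": {
  "commands": [
    {"turn": [0,0,0],"slide": [0,0,0.2],"grip": 85},
    {"turn": [0,0,0],"slide": [0,0,0.4],"grip": 85},
    {"turn": [0,0,0],"slide": [0,-0.1,0.65],"grip": 85},
    {"turn": [0,0,0],"slide": [0,-0.2,0.65],"grip": 85},
    {"turn": [0,0,0],"slide": [0,-0.2,0.65],"grip": 85}
  ]
}}

```text
time: 3.63
eef_pos: [0.5569, -0.0279, 0.2085]
ee_rot: [[0.072, 0.997, 0.01], [0.997, -0.071, -0.005], [-0.004, 0.011, -1.0]]
ft_force: [0.3, -1.0, 0.3]
width: 0.0603
gripper_force: 0.0
```

>>> {"api": "drive_tool", "payload": {
  "commands": [
    {"turn": [0,0,0],"slide": [0,0,0],"grip": 85},
    {"turn": [0,0,0],"slide": [0,0,0],"grip": 85},
    {"turn": [0,0,0],"slide": [0,0,0],"grip": 85}
  ]
}}

```text
time: 3.88
eef_pos: [0.5527, -0.0231, 0.201]
ee_rot: [[0.069, 0.998, -0.003], [0.998, -0.069, 0.001], [0.001, -0.003, -1.0]]
ft_force: [0.2, 0.5, -0.9]
width: 0.0851
gripper_force: 0.0
```

```bash
python3 - <<'E'
from h import *
s=st();b=env.get_image("wrist")[:,:,::-1];np.savez("w1.npz",p=s["eef_pos"],R=s["ee_rot"])
cv2.imwrite("w1.png",b);cv2.imwrite("pics/w1.png",cv2.resize(b,(800,600),interpolation=cv2.INTER_CUBIC))
E
```

```text
t 3.8833 p [ 0.5527 -0.0231  0.201 ] F [ 0.2332  0.5013 -0.8907] w 0.08509602330969876
```

View pics/w1.png

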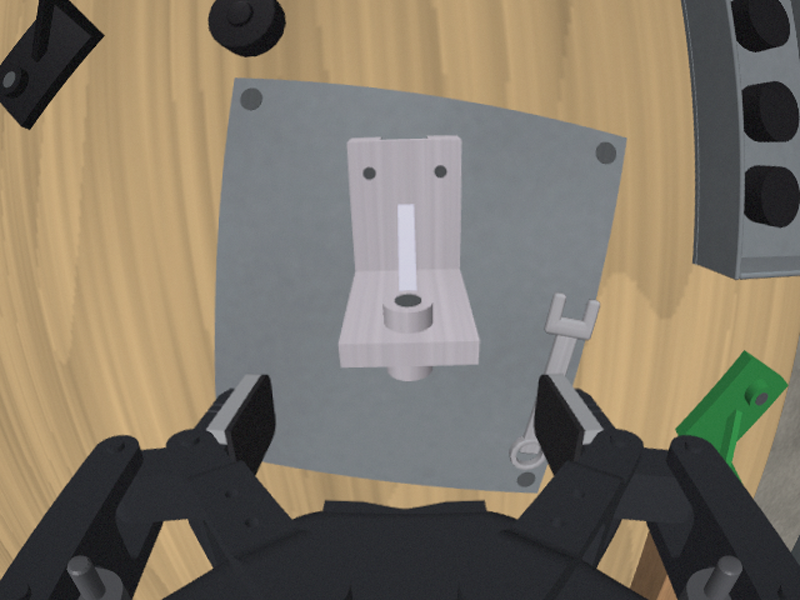

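The wrist view shows the bracket standing toe up. The toe corners are (347,140) and (460,137), the upright top corners (340,344), (478,340), (340,367) and (479,363), and the bed's left-edge corners (235,78) and (626,138).

```bash
cat >> h.py <<'E'
def wproj(P,p,Rt):
    m=env.camera_model("wrist");T=m["tool_from_camera"];K=m["camera_matrix"]
    c=(np.atleast_2d(P)-p)@Rt; c=(c-T[:3,3])@T[:3,:3]; c=c*[1,-1,-1]
    h=np.hypot(c[:,0],c[:,1]);th=np.arctan2(h,c[:,2]);return K[:2,2]+(c[:,:2]/h[:,None])*th[:,None]*K[0,0]
def bpose(q): return R.from_euler('ZYX',q[3:]),np.array(q[:3])   # yaw, pitch, roll
def fitb(P,uv,p,Rt,z0=None):
    def f(q):
        r,t=bpose(q);return np.r_[(wproj(r.apply(np.array(P)/1e3)+t,p,Rt)-uv).ravel(),[] if z0 is None else (q[2]-z0)*2000]
    return least_squares(f,[.55,-.03,.016,1.5,0,0])
def fitbed(uv,p,Rt):
    q=np.array([[150,140],[150,-140]])/1e3
    return least_squares(lambda b:(wproj(np.c_[q@R.from_euler('z',b[2]).as_matrix()[:2,:2].T+b[:2],[.016]*2],p,Rt)-uv).ravel(),[.55,-.05,1.37]).x
def rel(q,b):
    Rb=R.from_euler('z',b[2]);r,t=bpose(q);s=r.apply([.084,0,0])+t
    d=Rb.inv().apply(s-[b[0],b[1],.016])-[.15,0,0]
    print("heel",t,"ypr",np.degrees(q[3:]),"bed",b[:2],np.degrees(b[2]),"step in edge mm",d*1e3,"dyaw",np.degrees(q[3]-b[2]))
E
python3 - <<'E'
from h import *
w=np.load("w1.npz")
s=lambda L:np.array(L)/1.25-.1
P=[(100,35,8),(100,-35,8),(14,35,100),(14,-35,100),(0,35,100),(0,-35,100),(14,35,8),(14,-35,8)]
uv=s([(347,140),(460,137),(340,344),(478,340),(340,367),(479,363),(354,271),(463,268)])
f=fitb(P,uv,w["p"],w["R"],.016);print(f.fun.round(1))
b=fitbed(s([(235,78),(626,138)]),w["p"],w["R"]);rel(f.x,b);r,t=bpose(f.x)
print("top of upright",r.apply([.007,0,.1])+t,"grip",r.apply([.007,0,.092])+t,"axes",r.as_matrix())
E
```

```text
[-0.7  1.   1.   0.3 -1.9 -0.2  1.6 -0.2  0.5  0.  -0.3  0.2  1.5 -0.5
 -1.8 -0.7 -0. ]
heel [ 0.5553 -0.031   0.016 ] ypr [ 88.0874 -10.996   -0.539 ] bed [ 0.55   -0.0515] 77.92213015525411 step in edge mm [-47.6651  13.7362  16.0087] dyaw 10.165281973517875
top of upright [ 0.5539 -0.0431  0.1155] grip [ 0.554  -0.0416  0.1076] axes [[ 0.0328 -0.9993 -0.0158]
 [ 0.9811  0.0352 -0.1903]
 [ 0.1907 -0.0092  0.9816]]
```

>>> {"api": "drive_tool", "payload": {
  "commands": [
    {"turn": [0.1,0,0.045],"slide": [0.007,-0.128,-0.1],"grip": 85},
    {"turn": [0.244,0,0.045],"slide": [0.007,-0.128,-0.2],"grip": 85},
    {"turn": [0.244,0,0.045],"slide": [0.007,-0.128,-0.28],"grip": 85},
    {"turn": [0.244,0,0.045],"slide": [0.007,-0.128,-0.28],"grip": 85},
    {"turn": [0.244,0,0.045],"slide": [0.007,-0.128,-0.28],"grip": 85}
  ]
}}

```text
time: 4.35
eef_pos: [0.554, -0.0487, 0.1452]
ee_rot: [[0.035, 0.999, -0.007], [0.981, -0.033, 0.192], [0.191, -0.014, -0.981]]
ft_force: [0.1, 0.7, 0.9]
width: 0.0852
gripper_force: 0.0
```

>>> {"api": "drive_tool", "payload": {
  "commands": [
    {"turn": [0,0,0],"slide": [0,0.012,-0.06],"grip": 85},
    {"turn": [0,0,0],"slide": [0,0.024,-0.12],"grip": 85},
    {"turn": [0,0,0],"slide": [0,0.036,-0.18],"grip": 85},
    {"turn": [0,0,0],"slide": [0,0.048,-0.245],"grip": 85},
    {"turn": [0,0,0],"slide": [0,0.048,-0.245],"grip": 85}
  ]
}}

```text
time: 4.77
eef_pos: [0.5529, -0.038, 0.0944]
ee_rot: [[0.034, 0.999, -0.009], [0.981, -0.031, 0.192], [0.192, -0.015, -0.981]]
ft_force: [-0.8, 0.4, -0.1]
width: 0.0847
gripper_force: 0.0
```

>>> {"api": "drive_tool", "payload": {
  "commands": [
    {"turn": [0,0,0],"slide": [0,0,0],"grip": 60},
    {"turn": [0,0,0],"slide": [0,0,0],"grip": 60},
    {"turn": [0,0,0],"slide": [0,0,0],"grip": 60},
    {"turn": [0,0,0],"slide": [0,0,0],"grip": 60},
    {"turn": [0,0,0],"slide": [0,0,0],"grip": 60}
  ],
  "squeeze": 50
}}

```text
time: 5.18
eef_pos: [0.5553, -0.04, 0.0979]
ee_rot: [[0.034, 0.999, -0.003], [0.981, -0.033, 0.19], [0.19, -0.009, -0.982]]
ft_force: [0.4, 0.0, -2.6]
width: 0.0686
gripper_force: 57.7
```

>>> {"api": "drive_tool", "payload": {
  "commands": [
    {"turn": [0,0,0],"slide": [0,0,0.05],"grip": 60},
    {"turn": [0,0,0],"slide": [0,0,0.1],"grip": 60},
    {"turn": [0,0,0],"slide": [0,0,0.15],"grip": 60},
    {"turn": [0,0,0],"slide": [0,0,0.15],"grip": 60}
  ]
}}

```text
time: 5.52
eef_pos: [0.5571, -0.0406, 0.131]
ee_rot: [[0.033, 0.999, 0.002], [0.982, -0.033, 0.188], [0.188, -0.004, -0.982]]
ft_force: [0.7, -0.6, -4.4]
width: 0.0688
gripper_force: 58.7
```

>>> {"api": "drive_tool", "payload": {
  "commands": [
    {"turn": [-0.06,0.007,-0.056],"slide": [0,0.09,0],"grip": 60},
    {"turn": [-0.12,0.015,-0.112],"slide": [0,0.18,0],"grip": 60},
    {"turn": [-0.18,0.022,-0.168],"slide": [0,0.27,0],"grip": 60},
    {"turn": [-0.244,0.03,-0.224],"slide": [0,0.357,0],"grip": 60},
    {"turn": [-0.244,0.03,-0.224],"slide": [0,0.357,0],"grip": 60}
  ]
}}

```text
time: 5.93
eef_pos: [0.5547, 0.0357, 0.128]
ee_rot: [[0.207, 0.978, -0.01], [0.978, -0.207, 0.001], [-0.001, -0.01, -1.0]]
ft_force: [-0.6, 0.1, -5.4]
width: 0.0685
gripper_force: 58.6
```

```bash
python3 - <<'E'
from h import *
s=st();print(s["ee_rot"],s["gripper_force"]);b=env.get_image("wrist")[:,:,::-1];np.savez("w2.npz",p=s["eef_pos"],R=s["ee_rot"])
cv2.imwrite("pics/w2.png",cv2.resize(b,(800,600),interpolation=cv2.INTER_CUBIC))
E
```

```text
t 5.9333 p [0.5547 0.0357 0.128 ] F [-0.5604  0.1116 -5.3795] w 0.06846087222994485
[[ 0.2074  0.9782 -0.0101]
 [ 0.9783 -0.2074  0.0012]
 [-0.0009 -0.0101 -0.9999]] 58.64511430263519
```

View pics/w2.png

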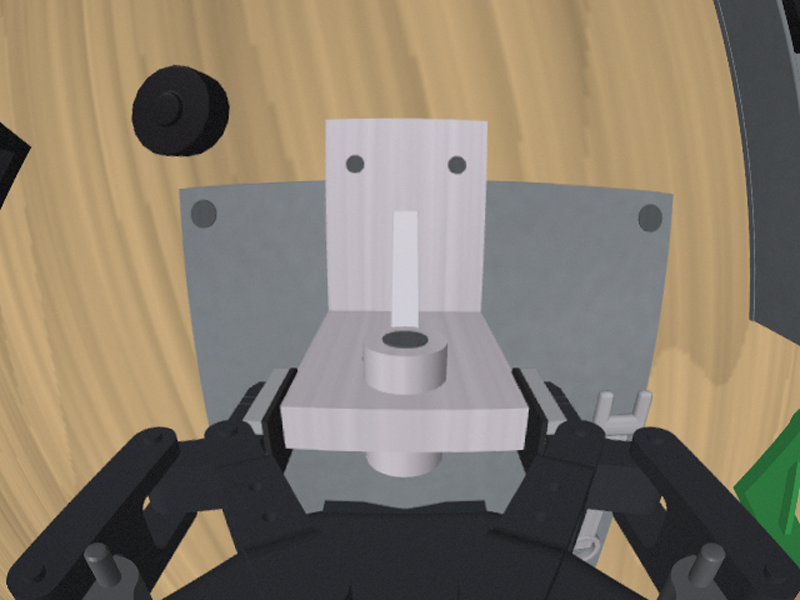

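The bracket is held over the edge. The toe corners are (327,120) and (487,122), the upright top (282,407) and (529,408), and the bend (329,310) and (482,312). The bed edge corners are (180,189) and (673,194), and the core is well clear at (180,110).

```bash
python3 - <<'E'
from h import *
w=np.load("w2.npz")
s=lambda L:np.array(L)/1.25-.1
P=[(100,35,8),(100,-35,8),(14,35,100),(14,-35,100),(0,35,100),(0,-35,100),(14,35,8),(14,-35,8)]
uv=s([(327,120),(487,122),(282,407),(529,408),(287,448),(524,448),(329,310),(482,312)])
f=fitb(P,uv,w["p"],w["R"]);print(f.fun.round(1))
b=fitbed(s([(180,189),(673,194)]),w["p"],w["R"]);rel(f.x,b);r,t=bpose(f.x);print("tcp in bracket",r.inv().apply(w["p"]-t))
E
```

```text
[-0.4  0.6  0.2  0.1 -0.2 -0.3  0.7  0.1 -0.1 -0.4 -0.1  0.7  0.9 -0.
 -1.  -0.8]
heel [0.5532 0.0271 0.043 ] ypr [77.622  -0.2028  0.5007] bed [ 0.5505 -0.0513] 77.94984237831217 step in edge mm [11.1603 13.2456 27.2566] dyaw -0.3278271421132393
tcp in bracket [0.0091 0.0011 0.085 ]
```

>>> {"api": "drive_tool", "payload": {
  "commands": [
    {"turn": [0,0,0],"slide": [0,0,-0.03],"grip": 60},
    {"turn": [0,0,0],"slide": [0,0,-0.06],"grip": 60},
    {"turn": [0,0,0],"slide": [0,0,-0.09],"grip": 60},
    {"turn": [0,0,0],"slide": [0,0,-0.12],"grip": 60},
    {"turn": [0,0,0],"slide": [0,0,-0.12],"grip": 60}
  ]
}}

```text
time: 6.4
eef_pos: [0.5538, 0.0309, 0.1015]
ee_rot: [[0.211, 0.977, -0.014], [0.978, -0.211, 0.001], [-0.002, -0.014, -1.0]]
ft_force: [-0.7, 0.6, -5.5]
width: 0.069
gripper_force: 58.6
```

>>> {"api": "drive_tool", "payload": {
  "commands": [
    {"turn": [0,0,0],"slide": [0,0,-0.01],"grip": 60},
    {"turn": [0,0,0],"slide": [0,0,-0.01],"grip": 60},
    {"turn": [0,0,0],"slide": [0,0,-0.02],"grip": 60},
    {"turn": [0,0,0],"slide": [0,0,-0.02],"grip": 60}
  ]
}}

```text
time: 6.73
eef_pos: [0.5552, 0.0314, 0.0996]
ee_rot: [[0.21, 0.978, -0.01], [0.978, -0.21, 0.001], [-0.001, -0.01, -1.0]]
ft_force: [0.3, -0.5, -5.0]
width: 0.0691
gripper_force: 58.6
```

>>> {"api": "drive_tool", "payload": {
  "commands": [
    {"turn": [0,0,0],"slide": [0,0,-0.005],"grip": 60},
    {"turn": [0,0,0],"slide": [0,0,-0.01],"grip": 60},
    {"turn": [0,0,0],"slide": [0,0,-0.01],"grip": 60}
  ]
}}

```text
time: 6.98
eef_pos: [0.5555, 0.0314, 0.0984]
ee_rot: [[0.209, 0.978, -0.009], [0.978, -0.209, 0.0], [-0.002, -0.009, -1.0]]
ft_force: [-2.0, -0.6, 0.5]
width: 0.0692
gripper_force: 59.2
```

>>> {"api": "drive_tool", "payload": {
  "commands": [
    {"turn": [0,0,0],"slide": [-0.001,-0.005,0],"grip": 60},
    {"turn": [0,0,0],"slide": [-0.002,-0.01,0],"grip": 60},
    {"turn": [0,0,0],"slide": [-0.003,-0.015,0],"grip": 60},
    {"turn": [0,0,0],"slide": [-0.004,-0.02,0],"grip": 60},
    {"turn": [0,0,0],"slide": [-0.004,-0.02,0],"grip": 60}
  ]
}}

```text
time: 7.4
eef_pos: [0.555, 0.0276, 0.0983]
ee_rot: [[0.21, 0.978, -0.008], [0.978, -0.21, 0.001], [-0.001, -0.008, -1.0]]
ft_force: [-0.6, 2.9, 1.5]
width: 0.0688
gripper_force: 59.4
```

>>> {"api": "drive_tool", "payload": {
  "commands": [
    {"turn": [0,0,0],"slide": [-0.001,-0.005,0],"grip": 60},
    {"turn": [0,0,0],"slide": [-0.001,-0.005,0],"grip": 60},
    {"turn": [0,0,0],"slide": [-0.002,-0.01,0],"grip": 60},
    {"turn": [0,0,0],"slide": [-0.002,-0.01,0],"grip": 60}
  ]
}}

```text
time: 7.73
eef_pos: [0.5545, 0.0256, 0.0983]
ee_rot: [[0.21, 0.978, -0.009], [0.978, -0.21, 0.001], [-0.001, -0.009, -1.0]]
ft_force: [0.7, 4.1, 3.6]
width: 0.069
gripper_force: 59.7
```

>>> {"api": "drive_tool", "payload": {
  "commands": [
    {"turn": [0,0,0],"slide": [-0.001,-0.005,0],"grip": 60},
    {"turn": [0,0,0],"slide": [-0.001,-0.005,0],"grip": 60},
    {"turn": [0,0,0],"slide": [-0.001,-0.005,0],"grip": 60}
  ]
}}

```text
time: 7.98
eef_pos: [0.5543, 0.0246, 0.0982]
ee_rot: [[0.21, 0.978, -0.009], [0.978, -0.21, 0.001], [-0.001, -0.009, -1.0]]
ft_force: [0.8, 5.6, 4.9]
width: 0.0688
gripper_force: 59.9
```

>>> {"api": "drive_tool", "payload": {
  "commands": [
    {"turn": [0,0,0],"slide": [-0.001,-0.005,0],"grip": 60},
    {"turn": [0,0,0],"slide": [-0.001,-0.005,0],"grip": 60},
    {"turn": [0,0,0],"slide": [-0.001,-0.005,0],"grip": 60}
  ]
}}

```text
time: 8.23
eef_pos: [0.5541, 0.0236, 0.0983]
ee_rot: [[0.21, 0.978, -0.009], [0.978, -0.21, 0.001], [-0.001, -0.009, -1.0]]
ft_force: [0.8, 5.1, 5.5]
width: 0.0688
gripper_force: 59.9
```

>>> {"api": "drive_tool", "payload": {
  "commands": [
    {"turn": [0,0,0],"slide": [-0.001,-0.005,0],"grip": 60},
    {"turn": [0,0,0],"slide": [-0.001,-0.005,0],"grip": 60},
    {"turn": [0,0,0],"slide": [-0.001,-0.005,0],"grip": 60}
  ]
}}

```text
time: 8.48
eef_pos: [0.5539, 0.023, 0.0982]
ee_rot: [[0.21, 0.978, -0.009], [0.978, -0.21, 0.002], [-0.0, -0.009, -1.0]]
ft_force: [1.2, 6.2, 5.9]
width: 0.0688
gripper_force: 59.9
```

```bash
python3 - <<'E'
from h import *
s=st();b=env.get_image("wrist")[:,:,::-1];np.savez("w3.npz",p=s["eef_pos"],R=s["ee_rot"])
cv2.imwrite("pics/w3.png",cv2.resize(b,(800,600),interpolation=cv2.INTER_CUBIC))
E
```

```text
t 8.4833 p [0.5539 0.023  0.0982] F [1.1864 6.1636 5.9282] w 0.06880208874975303
```

View pics/w3.png

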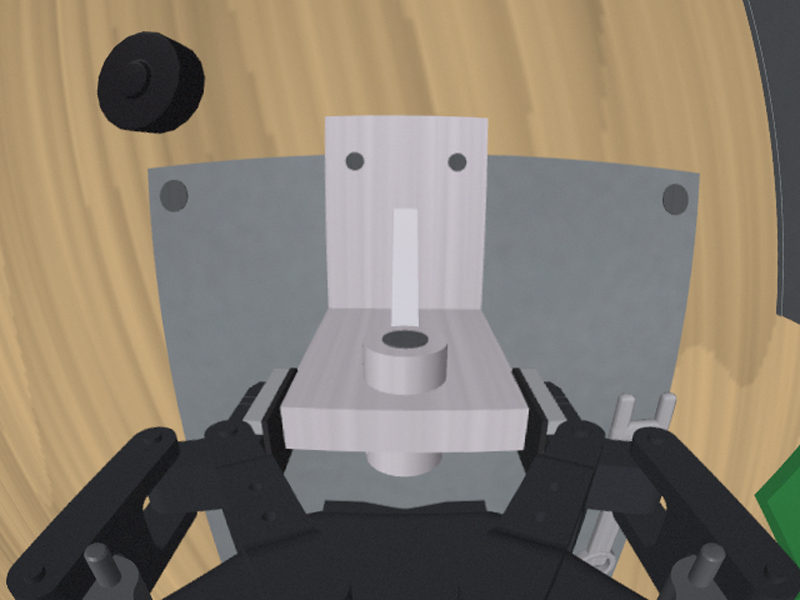

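The bracket is seated, with toe corners (326,116) and (488,118) and bed edge corners (148,169) and (700,174).

```bash
python3 - <<'E'
from h import *
w=np.load("w3.npz")
s=lambda L:np.array(L)/1.25-.1
P=[(100,35,8),(100,-35,8),(14,35,100),(14,-35,100),(0,35,100),(0,-35,100),(14,35,8),(14,-35,8)]
uv=s([(326,116),(488,118),(282,408),(529,409),(287,448),(524,448),(329,308),(482,309)])
f=fitb(P,uv,w["p"],w["R"]);print(f.fun.round(1))
b=fitbed(s([(148,169),(700,174)]),w["p"],w["R"]);rel(f.x,b);r,t=bpose(f.x);print("tcp in bracket",r.inv().apply(w["p"]-t))
# predicted bed corners / edge where it meets the flange sides
E
```

```text
[-0.3  0.9 -0.1  0.2 -0.3 -0.4  0.8 -0.1 -0.  -0.  -0.1  0.9  0.7 -0.7
 -0.8 -0.8]
heel [0.5529 0.016  0.0132] ypr [77.5205 -1.2603  0.4088] bed [ 0.5502 -0.0515] 77.88984079715382 step in edge mm [ 0.5218 10.9972 -0.9036] dyaw -0.36936681025682827
tcp in bracket [0.009  0.0011 0.0848]
```

>>> {"api": "drive_tool", "payload": {
  "commands": [
    {"turn": [0,0,0],"slide": [-0.001,-0.005,0],"grip": 60},
    {"turn": [0,0,0],"slide": [-0.001,-0.005,0],"grip": 60},
    {"turn": [0,0,0],"slide": [-0.001,-0.005,0],"grip": 60}
  ]
}}

```text
time: 8.78
eef_pos: [0.5538, 0.0226, 0.0983]
ee_rot: [[0.21, 0.978, -0.008], [0.978, -0.21, 0.003], [0.001, -0.009, -1.0]]
ft_force: [0.9, 7.0, 4.9]
width: 0.0693
gripper_force: 59.8
```

The pull stalls, so the feet are against the edge. I'll release.

>>> {"api": "drive_tool", "payload": {
  "commands": [
    {"turn": [0,0,0],"slide": [0,0.002,0],"grip": 85},
    {"turn": [0,0,0],"slide": [0,0.005,0],"grip": 85},
    {"turn": [0,0,0],"slide": [0,0.005,0],"grip": 85},
    {"turn": [0,0,0],"slide": [0,0.005,0],"grip": 85},
    {"turn": [0,0,0],"slide": [0,0.005,0],"grip": 85}
  ]
}}

```text
time: 9.2
eef_pos: [0.5527, 0.0221, 0.0973]
ee_rot: [[0.21, 0.978, -0.011], [0.978, -0.21, 0.0], [-0.002, -0.011, -1.0]]
ft_force: [-0.2, -0.1, 0.5]
width: 0.0851
gripper_force: 0.0
```

>>> {"api": "drive_tool", "payload": {
  "commands": [
    {"turn": [0,0,0],"slide": [0,0,0.15],"grip": 85},
    {"turn": [0,0,0],"slide": [0,0,0.3],"grip": 85},
    {"turn": [0,0,0],"slide": [0,0,0.5],"grip": 85},
    {"turn": [0,0,0],"slide": [0,0,0.5],"grip": 85},
    {"turn": [0,0,0],"slide": [0,0,0.5],"grip": 85}
  ]
}}

```text
time: 9.62
eef_pos: [0.5551, 0.022, 0.2008]
ee_rot: [[0.21, 0.978, -0.004], [0.978, -0.21, -0.001], [-0.002, -0.003, -1.0]]
ft_force: [-0.2, 0.1, -1.5]
width: 0.0851
gripper_force: 0.0
```

```bash
python3 - <<'E'
from h import *
s=st();b=env.get_image("wrist")[:,:,::-1];np.savez("w4.npz",p=s["eef_pos"],R=s["ee_rot"])
cv2.imwrite("pics/w4.png",cv2.resize(b,(800,600),interpolation=cv2.INTER_CUBIC))
E
```

```text
t 9.6167 p [0.5551 0.022  0.2008] F [-0.2194  0.1142 -1.4567] w 0.08507719737814544
```

View pics/w4.png

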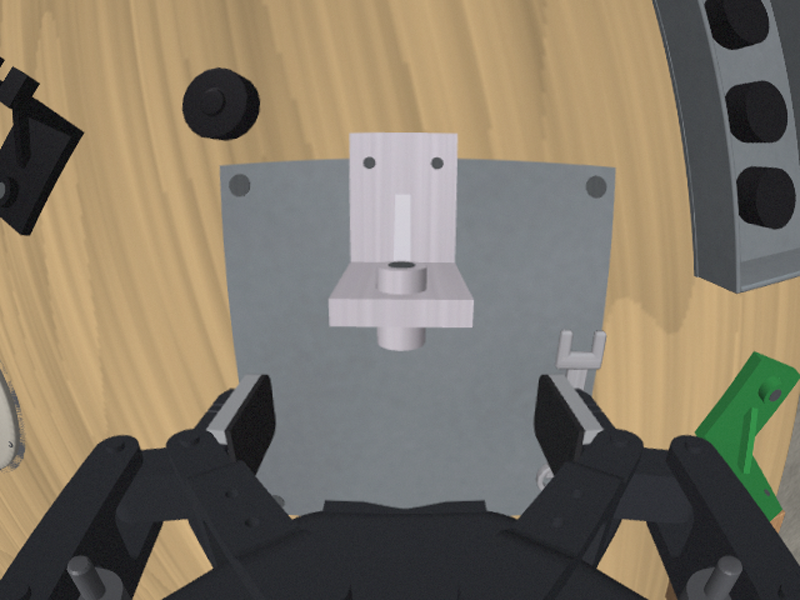

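The bracket stands free: toe corners (349,133) and (457,133), upright top (330,299) and (473,299), bed corners (220,167) and (616,168). No pictures are left to view, so I'll work from numbers.

```bash
python3 - <<'E'
from h import *
w=np.load("w4.npz")
s=lambda L:np.array(L)/1.25-.1
P=[(100,35,8),(100,-35,8),(14,35,100),(14,-35,100),(0,35,100),(0,-35,100),(14,35,8),(14,-35,8)]
uv=s([(349,133),(457,133),(330,299),(473,299),(329,327),(473,327),(352,262),(456,262)])
f=fitb(P,uv,w["p"],w["R"]);print(f.fun.round(1))
b=fitbed(s([(220,167),(616,168)]),w["p"],w["R"]);rel(f.x,b);r,t=bpose(f.x)
f=fitb(P,uv,w["p"],w["R"],.016);rel(f.x,b);r,t=bpose(f.x)
for y in(.024,-.024): print(r.apply([.082,y,.008])+t)
E
```

```text
[ 0.2  0.3  0.1 -0.1 -1.1  0.2  0.6  0.2  0.9 -0.3 -0.3 -0.2 -0.2 -0.
 -0.2 -0.1]
heel [0.5537 0.0161 0.0144] ypr [78.1211 -0.0898 -0.5918] bed [ 0.5509 -0.0521] 78.09197537382522 step in edge mm [ 1.3247 11.3254 -1.4263] dyaw 0.02913351250465033
heel [0.5537 0.0162 0.0158] ypr [78.1244  0.1409 -0.5935] bed [ 0.5509 -0.0521] 78.09197537382522 step in edge mm [ 1.3563 11.3167 -0.3572] dyaw 0.03237534397575464
[0.547  0.1014 0.0234]
[0.594  0.0915 0.0239]
```

>>> {"api": "drive_tool", "payload": {
  "commands": [
    {"turn": [0,0,0],"slide": [-0.04,0.2,0],"grip": 0},
    {"turn": [0,0,0],"slide": [-0.04,0.397,0],"grip": 0},
    {"turn": [0,0,0],"slide": [-0.04,0.397,0],"grip": 0},
    {"turn": [0,0,0],"slide": [-0.04,0.397,0],"grip": 0},
    {"turn": [0,0,0],"slide": [-0.04,0.397,0],"grip": 0}
  ]
}}

```text
time: 10.08
eef_pos: [0.5443, 0.1016, 0.1961]
ee_rot: [[0.209, 0.978, -0.013], [0.978, -0.209, 0.0], [-0.003, -0.012, -1.0]]
ft_force: [0.7, 0.7, -0.1]
width: 0.0248
gripper_force: 0.0
```

>>> {"api": "drive_tool", "payload": {
  "commands": [
    {"turn": [0,0,0],"slide": [0,0,-0.2],"grip": 0},
    {"turn": [0,0,0],"slide": [0,0,-0.4],"grip": 0},
    {"turn": [0,0,0],"slide": [0,0,-0.6],"grip": 0},
    {"turn": [0,0,0],"slide": [0,0,-0.7],"grip": 0},
    {"turn": [0,0,0],"slide": [0,0,-0.7],"grip": 0}
  ]
}}

```text
time: 10.5
eef_pos: [0.54, 0.1005, 0.0513]
ee_rot: [[0.211, 0.977, -0.023], [0.977, -0.212, 0.001], [-0.004, -0.022, -1.0]]
ft_force: [-0.1, -0.0, -1.0]
width: -0.0002
gripper_force: 0.0
```

>>> {"api": "drive_tool", "payload": {
  "commands": [
    {"turn": [0,0,0],"slide": [0,0,-0.03],"grip": 0},
    {"turn": [0,0,0],"slide": [0,0,-0.06],"grip": 0},
    {"turn": [0,0,0],"slide": [0,0,-0.07],"grip": 0},
    {"turn": [0,0,0],"slide": [0,0,-0.08],"grip": 0},
    {"turn": [0,0,0],"slide": [0,0,-0.08],"grip": 0}
  ]
}}

```text
time: 10.92
eef_pos: [0.5458, 0.1018, 0.0425]
ee_rot: [[0.21, 0.978, -0.008], [0.978, -0.21, 0.001], [-0.001, -0.008, -1.0]]
ft_force: [0.2, 0.3, -0.2]
width: -0.0
gripper_force: 0.0
```

>>> {"api": "drive_tool", "payload": {
  "commands": [
    {"turn": [0,0,0],"slide": [0,0,-0.01],"grip": 0},
    {"turn": [0,0,0],"slide": [0,0,-0.015],"grip": 0},
    {"turn": [0,0,0],"slide": [0,0,-0.02],"grip": 0},
    {"turn": [0,0,0],"slide": [0,0,-0.02],"grip": 0}
  ]
}}

```text
time: 11.25
eef_pos: [0.5454, 0.102, 0.0381]
ee_rot: [[0.21, 0.978, -0.009], [0.978, -0.21, 0.001], [-0.001, -0.009, -1.0]]
ft_force: [-0.5, -0.0, 1.8]
width: 0.0
gripper_force: 1.1
```

>>> {"api": "drive_tool", "payload": {
  "commands": [
    {"turn": [0,0,0],"slide": [0,0,-0.005],"grip": 0},
    {"turn": [0,0,0],"slide": [0,0,-0.005],"grip": 0},
    {"turn": [0,0,0],"slide": [0,0,-0.005],"grip": 0}
  ]
}}

```text
time: 11.5
eef_pos: [0.5455, 0.102, 0.038]
ee_rot: [[0.209, 0.978, -0.01], [0.978, -0.209, 0.001], [-0.002, -0.01, -1.0]]
ft_force: [-3.9, 0.3, 10.4]
width: -0.0002
gripper_force: 5.0
```

>>> {"api": "drive_tool", "payload": {
  "commands": [
    {"turn": [0,0,0],"slide": [0,0,0],"grip": 0},
    {"turn": [0,0,0],"slide": [0,0,0.05],"grip": 0},
    {"turn": [0,0,0],"slide": [0,0,0.1],"grip": 0},
    {"turn": [0,0,0],"slide": [0,0,0.1],"grip": 0}
  ]
}}

```text
time: 11.83
eef_pos: [0.547, 0.1019, 0.0593]
ee_rot: [[0.209, 0.978, -0.005], [0.978, -0.209, 0.001], [-0.001, -0.005, -1.0]]
ft_force: [0.1, 0.1, -0.8]
width: 0.0001
gripper_force: 0.0
```

>>> {"api": "drive_tool", "payload": {
  "commands": [
    {"turn": [0,0,0],"slide": [0.12,-0.026,0],"grip": 0},
    {"turn": [0,0,0],"slide": [0.242,-0.052,0],"grip": 0},
    {"turn": [0,0,0],"slide": [0.242,-0.052,0],"grip": 0},
    {"turn": [0,0,0],"slide": [0.242,-0.052,-0.04],"grip": 0},
    {"turn": [0,0,0],"slide": [0.242,-0.052,-0.06],"grip": 0}
  ]
}}

```text
time: 12.25
eef_pos: [0.5926, 0.0916, 0.0435]
ee_rot: [[0.21, 0.978, -0.012], [0.978, -0.21, 0.001], [-0.002, -0.011, -1.0]]
ft_force: [-1.1, -0.0, -0.4]
width: 0.0004
gripper_force: 0.0
```

>>> {"api": "drive_tool", "payload": {
  "commands": [
    {"turn": [0,0,0],"slide": [0,0,-0.01],"grip": 0},
    {"turn": [0,0,0],"slide": [0,0,-0.02],"grip": 0},
    {"turn": [0,0,0],"slide": [0,0,-0.03],"grip": 0},
    {"turn": [0,0,0],"slide": [0,0,-0.035],"grip": 0},
    {"turn": [0,0,0],"slide": [0,0,-0.035],"grip": 0}
  ]
}}

```text
time: 12.67
eef_pos: [0.5931, 0.0917, 0.0381]
ee_rot: [[0.209, 0.978, -0.011], [0.978, -0.209, 0.001], [-0.002, -0.011, -1.0]]
ft_force: [-1.8, -0.1, 2.5]
width: 0.0001
gripper_force: 1.5
```

>>> {"api": "drive_tool", "payload": {
  "commands": [
    {"turn": [0,0,0],"slide": [0,0,-0.004],"grip": 0},
    {"turn": [0,0,0],"slide": [0,0,-0.004],"grip": 0},
    {"turn": [0,0,0],"slide": [0,0,-0.004],"grip": 0},
    {"turn": [0,0,0],"slide": [0,0,-0.004],"grip": 0}
  ]
}}

```text
time: 13.0
eef_pos: [0.5932, 0.0917, 0.038]
ee_rot: [[0.209, 0.978, -0.011], [0.978, -0.209, 0.001], [-0.002, -0.011, -1.0]]
ft_force: [-5.3, -0.4, 9.2]
width: -0.0001
gripper_force: 4.7
```

>>> {"api": "drive_tool", "payload": {
  "commands": [
    {"turn": [0,0,0],"slide": [0,0,0.05],"grip": 0},
    {"turn": [0,0,0],"slide": [0,0,0.2],"grip": 0},
    {"turn": [0,0,0],"slide": [0,0,0.4],"grip": 0},
    {"turn": [0,0,0],"slide": [0,0,0.6],"grip": 0},
    {"turn": [0,0,0],"slide": [0,0,0.81],"grip": 0}
  ]
}}

```text
time: 13.42
eef_pos: [0.593, 0.0916, 0.2003]
ee_rot: [[0.21, 0.978, -0.01], [0.978, -0.21, 0.001], [-0.001, -0.01, -1.0]]
ft_force: [0.9, 0.7, -0.1]
width: -0.0002
gripper_force: 0.0
```

>>> {"api": "drive_tool", "payload": {
  "commands": [
    {"turn": [0,0,0],"slide": [-0.2,-0.35,0],"grip": 0},
    {"turn": [0,0,0],"slide": [-0.2,-0.35,0],"grip": 0},
    {"turn": [0,0,0],"slide": [-0.2,-0.35,0],"grip": 0},
    {"turn": [0,0,0],"slide": [-0.2,-0.35,0],"grip": 0},
    {"turn": [0,0,0],"slide": [-0.2,-0.35,0],"grip": 0}
  ]
}}

```text
time: 13.83
eef_pos: [0.5537, 0.0217, 0.1989]
ee_rot: [[0.21, 0.978, -0.009], [0.978, -0.21, 0.001], [-0.001, -0.009, -1.0]]
ft_force: [0.0, 0.5, 0.7]
width: -0.0003
gripper_force: 0.0
```

```bash
python3 - <<'E'
from h import *
s=st();b=env.get_image("wrist")[:,:,::-1];w=np.load("w4.npz")
# where known points of the pre-press pose should project now vs. local corner positions found in the image
q=np.array([.5537,.0162,.016,np.radians(78.12),0,0]);r,t=bpose(q)
P=np.array([(100,35,8),(100,-35,8),(14,35,100),(14,-35,100)])/1e3
pr=wproj(r.apply(P)+t,s["eef_pos"],s["ee_rot"])
g=cv2.cvtColor(b,cv2.COLOR_BGR2GRAY)
c=cv2.goodFeaturesToTrack(g,400,.02,4).reshape(-1,2)
for p in pr: print(p, c[np.argmin(np.linalg.norm(c-p,axis=1))])
E
```

```text
t 13.8333 p [0.5537 0.0217 0.1989] F [0.0267 0.5355 0.7477] w -0.00030362830100130425
[281.5478 105.6065] [280. 127.]
[368.7968 105.2649] [368. 107.]
[266.2457 239.8363] [266. 239.]
[384.1712 239.5924] [381. 240.]
```

The detected corners match the pose from before the presses, so the bracket hasn't moved, and the arm is clear of it.

```bash
python3 -c "
from plant import env
print(env.job_done())"
```

```text
the job is handed in; nothing more can be done
None
```

The bracket is standing home on its feet, square and about 1 mm from the plate's edge by my last camera fit; both toe corners took about 10 N and it stayed seated, and the job is handed in at about 14 s with no result returned.

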